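# Re-hinge the clamp leaf: hang the pin, hold the knuckle in line

## Robot

A 6-joint arm with a two-finger parallel gripper is mounted at the origin on a cart in front of the work surface, level with it; the furniture and walls round the work are solid. World frame = base frame: x ahead of the robot, y to its left, z up, the work surface at z = 0. Lengths are in m, angles in rad, forces in N, time in s.
With the tool pointing down it reaches from about 0.35 to 0.975 m from the base axis. Payload 4.9 kg.
Tool frame: the origin (TCP) lies at the very end of the fingers, on their centre line; the grasp point (between the pads) lies 19 mm behind it; z points along the fingers, y is the line along which they close (so a half turn about z gives the same grasp; the last joint's range is limited). The gripper opens to 85 mm and grips with 20 to 120 N. Pads are 22 mm wide; open, the fingers measure 114 mm over their backs; the gripper's body (76 mm by 85 mm) begins 54 mm behind the grasp point. The pads swing forward as they close: fully open they stand 13 mm farther back than shut.
Start: joints at [-1.322, 0.053, 1.613, -0, 1.476, -0.119], TCP at [0.225, -0.583, 0.231] pointing down, gripper open.
Joint ranges: [-3.01, 3.01], [-1.01, 2.22], [0.06, 2.58], [-1.02, 4.17], [0.09, 2.62], [-3.14, 3.14]. Speed limits (rad/s): [2.57, 2.57, 3.14, 3.14, 3.14, 3.14].

## Interface

Orientations are given as a unit quaternion [w, x, y, z].
In Python, from plant import manip gives the robot as it stands.
- The arm moves only by the tool play_rows, never from a script. Its argument "series" is a list that holds one entry, the list of rows, each a list of 7 numbers: the shift along the world's x, y, z in m, then the turn, a rotation vector about the world's x, y, z in degrees, then the opening, from 0 (shut) to 1 (fully open). In form: [[[dx, dy, dz, rx, ry, rz, grip], ...]]. A call has 1 to 10 rows; each row shifts and turns the commanded pose from where the row before left it; what a row does not reach is not made up. A row lasts 1/10 s, in which the tool goes at most 50 mm and 8.59 degrees, less where a joint would pass 70% of its speed; a pose out of reach is approached as far as the arm can. A call with a gripper value outside its range is refused whole. The fingers move at their own pace and stop on an object; the grip force is fixed at half the most. Time passes only in rows, so rows that do not move let the fingers close. It gives the time, the measured TCP pose, the force, the opening and the grip force at its end, in the units of the state.
- manip.state(): the state, without advancing time (a new reading comes with each control period).
- manip.grab_frame(name): name is "scene" or "top" or "wrist"; returns a dict with "frame" (420x560x3 uint8, blue, green, red), "mtx" (3x3 intrinsics, pixels), "R" (3x3) and "t" (3): a world point X has camera coordinates R X + t. Camera axes: x right, y down, z forward; pixel columns grow to the right and rows downward; lengths in m; the calibration is good to about 2 mm. A picture is of the moment at which its call begins. There is no depth.
- manip.job_done(): hands the job in; it is judged then, once.
The state is a dict: "time": time; "joint_pos": joint angles; "joint_vel": joint speeds; "joint_efforts": joint torques, N m; "tool_pos": TCP position; "tool_rot": TCP orientation; "contact_force": force on the tool from outside, world axes, zero at the start; "ft_torque": the same for the moment, N m; "gripper_width": opening from 0.0 (shut) to 1.0 (fully open); "grasp_force": force on a finger pad.
Only numpy, scipy, OpenCV 4.12 (cv2) and the standard library are available. Lean on these libraries where they do the work, as an engineer would, in place of code of your own. Each camera call takes 0.05 s, during which the arm holds its last target. There are 200 camera calls.

## Task

The leaf of the section clamp came off for cleaning and I am about to push its hinge pin back in. First hang the red-handled pin by its ring on the clamp's hook, where I can reach it, and let it hang; then lift the loose leaf by its black handle, bring its knuckle down between the two lugs so that the leaf lies level over the section with all three hinge holes in line, and finish while still holding it there for me: in the air, not forced against the bracket, without shifting the section or knocking the other things about.

Things in the scene. Friction and masses are not known exactly. Their poses are not given: they have to be found in the camera images.
- clamp_base: Fixed half of the clamp: grey steel plate, x -67..78, y -46..80 mm, 10 mm thick, with a V nest, a dark steel hinge bracket at the far end and a hook at the far left corner. Origin on the bare bench (2 mm lower than the mat on which leaf and pin lie), below the handle of a leaf in place; x to the hinge, y along the hinge axis, z up.
- lug_bore (a point): On the axis (y) of the two lugs' 9 mm holes, midway between them: 50, 0, 41 mm in the base. Lugs: 10 mm thick, 21 mm wide, tops 51.5 mm above the bare bench; the gap between them, 27 mm (y -13.5..13.5), is open above and in front and empty below, so nothing carries the leaf. Behind it a jamb wall, 52 mm high, its face 12.5 mm behind this axis (2.5 mm behind a knuckle in place). Axes as the base's.
- hook_tip (a point): Top of the hook's upright end: 55, 93, 153 mm in the base. The hook is a 6 mm rod: a post at x 55, y 68 mm rises to 134 mm, bends outward (base +y), dips to a seat and turns up into this vertical end, 19 mm higher than the post and 23 mm higher than the seat.
- hook_seat (a point): The hook's seat, on top of the rod in its dip: x 55, y 87, z 130 mm of the base. The ring of a hanging pin rests here, its centre about 10 mm below this point.
- leaf: Loose leaf, about 0.2 kg, lying flat: steel plate x -50..34, y -20..20, z 0..8 mm, a knuckle tube (20 mm outside, 22 mm long, 9 mm hole) at +x, a brass thumb screw at -x (top 19 mm), a black bridge handle on top. Origin on the underside below the handle's middle, near the centre of mass; y along the hole, z up. In place the underside is at 31 mm in the base and x points as the base's x.
- leaf_bore (a point): Middle of the leaf's knuckle hole: x 50, y 0, z 10 mm of the leaf; the hole runs along y.
- leaf_handle (a point): Middle of the handle's bar, 34 mm above the leaf's underside. The bar is 56 mm long (along the leaf's x), 12 mm wide (y) and 16 mm high (26..42 mm above the underside), on two posts at x = +-23 mm; grasp it across its width at the middle.
- pin: Hinge pin, 45 g, lying flat: steel ring (32 mm outside, 21 mm hole, z 3..11 mm), red flat-sided handle, steel shank 6 mm thick, 51 mm long. Origin on the underside below the ring's centre; x from the ring to the shank's tip, z up along the ring's hole.
- pin_ring (a point): Centre of the ring, 7 mm above the pin's underside.
- pin_handle (a point): Middle of the red handle, 32 mm from the ring's centre along the pin's x and 7 mm above the underside; the handle is 33 mm long (x), 14 mm wide (y) and 14 mm high. Grasp it across its width.
- pin_tip (a point): Tip of the shank, 99 mm from the ring's centre.
- section: Cream mounted section, 30 mm round, 15 mm high, loose in the clamp's V nest; origin under its middle. Its top is at 25 mm in the base, 6 mm below the leaf in place.
- lens_case: White screw-top lens case, 38 mm round, 57 mm high; origin under its middle. Bystander.
- blue_section: Blue mounted section, 25 mm round, 15 mm high; origin under its middle. Bystander.
- slide_box: Green plastic box of slides, 63 x 84 x 34 mm; origin under its middle. Bystander.
- nital: Dropper bottle, 44 mm round, 115 mm high; origin under its middle. Bystander.

How it is judged:
By the outcome, as a careful person would: the job done as asked, in the order asked, and still so for the second after the job is handed in, while the arm keeps its last pose, push and grip.
It also fails if it takes over 59 s, if anything falls off the work surface, if the arm or the gripper's body presses on something with over 40 N, if the wrist force passes 120 N, or if a joint passes its speed limit or range.

## Working session

There is one attempt and no reset: what is moved stays moved. The work goes in short steps, Python scripts to look and compute and a tool call to move; the robot and the scene stay as the last step left them, time stands still between calls to the robot, and variables do not carry over. Pictures are saved under pics/ and viewed, at most 10 in all, crops included, and the job is handed in when it is done.

Besides the shell and the picture viewer there is one more tool, called after ">>>" as name(argument=value, ...) on one line, values as JSON. play_rows: Moves the arm, as the interface text tells. Its arguments: {"type":"object","properties":{"series":{"type":"array"}},"required":["series"]}

```bash
mkdir -p pics; ls; python3 - <<'E'
from plant import manip
import cv2, numpy as np, pickle
d={}
for n in ("scene","top","wrist"):
    f=manip.grab_frame(n); d[n]=f; cv2.imwrite(f"pics/{n}0.png",f["frame"]); print(n,np.round(f["mtx"],1).tolist(),np.round(f["R"],3).tolist(),np.round(f["t"],3).tolist())
pickle.dump(d,open("d0.pkl","wb"))
print(manip.state())
E
```

```text
pics
scene [[416.0, 0.0, 282.5], [0.0, 416.0, 203.0], [0.0, 0.0, 1.0]] [[-0.689, -0.725, -0.028], [-0.29, 0.311, -0.905], [0.665, -0.615, -0.424]] [0.259, 0.338, 0.478]
top [[515.2, 0.0, 276.0], [0.0, 515.2, 219.7], [0.0, 0.0, 1.0]] [[-0.029, -1.0, -0.012], [-0.995, 0.03, -0.095], [0.096, 0.009, -0.995]] [-0.175, 0.616, 1.336]
wrist [[298.2, 0.0, 280.2], [0.0, 298.2, 208.2], [0.0, 0.0, 1.0]] [[0.36, -0.933, -0.003], [-0.888, -0.344, 0.305], [-0.285, -0.107, -0.952]] [-0.624, -0.039, 0.381]
{'time': 0.15, 'joint_pos': array([-1.32197203e+00,  5.31933186e-02,  1.61399080e+00, -1.06157200e-05,
        1.47601536e+00, -1.18985494e-01]), 'joint_vel': array([ 3.97721279e-04, -3.46298430e-03, -3.77072482e-03,  2.84923905e-04,
       -8.19079022e-04,  8.31105411e-05]), 'joint_efforts': array([ 4.12028985e-04, -3.94241595e+01, -3.70722485e+01, -8.40275152e-05,
        4.70917934e-03, -2.84977013e-06]), 'tool_pos': array([ 0.22461595, -0.58271185,  0.23034553]), 'tool_rot': array([-8.01376479e-04,  9.83136692e-01,  1.82870445e-01, -5.73928769e-05]), 'contact_force': array([0.06871417, 0.20884417, 0.3179456 ]), 'ft_torque': array([-0.03144636, -0.02395713, -0.00190516]), 'grasp_force': 0.0, 'gripper_width': 1.0009296676745614}
```

View pics/scene0.png

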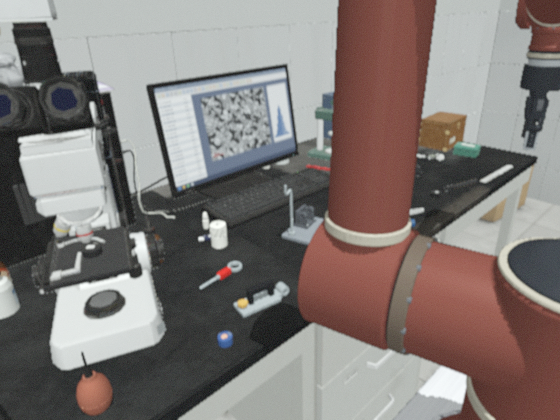

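View pics/top0.png

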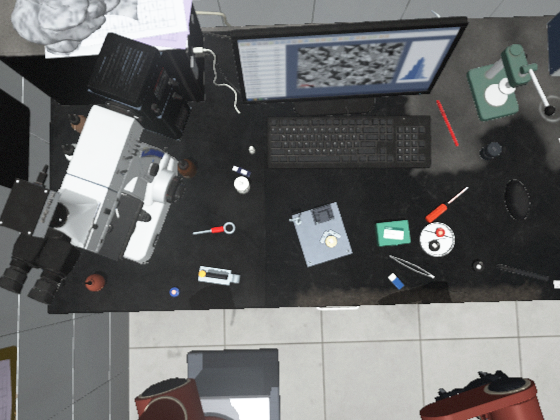

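The top view shows the leaf at about (218,276), the pin at (215,230) with its ring to the right, and the clamp base at (322,235). I'll enlarge that region.

```bash
cat > h.py <<'E'
import numpy as np, cv2, pickle
def ray(f,u,v,z):
    d=f["R"].T@np.linalg.inv(f["mtx"])@np.array([u,v,1.]); c=-f["R"].T@f["t"]
    return c+d*(z-c[2])/d[2]
def proj(f,X):
    p=f["mtx"]@(f["R"]@np.asarray(X,float)+f["t"]); return p[:2]/p[2]
def crop(f,name,x0,y0,w,h,s):
    cv2.imwrite(f"pics/{name}.png",cv2.resize(f["frame"][y0:y0+h,x0:x0+w],None,fx=s,fy=s,interpolation=cv2.INTER_CUBIC))
def tri(obs):
    A=[];b=[]
    for f,u,v in obs:
        P=f["mtx"]@np.c_[f["R"],f["t"]]
        for k,q in ((0,u),(1,v)):
            r=P[k]-q*P[2]; s=np.linalg.norm(r[:3]); A.append(r[:3]/s);b.append(-r[3]/s)
    return np.linalg.lstsq(np.array(A),np.array(b),rcond=None)[0]
E
python3 - <<'E'
from h import *
d=pickle.load(open("d0.pkl","rb"))
crop(d["top"],"topc",170,160,195,146,4)
print(ray(d["top"],218,276,0),ray(d["top"],322,235,0),ray(d["top"],229,228,0))
for n in d: print(n,-d[n]["R"].T@d[n]["t"])
E
```

```text
[ 0.46682191 -0.03346428  0.        ] [ 0.56851153 -0.31580315  0.        ] [ 0.59490395 -0.06556327  0.        ]
scene [-0.04111363  0.37707873  0.51603012]
top [ 0.48032826 -0.20563916  1.38634723]
wrist [ 0.29833831 -0.55489672  0.37330108]
```

View pics/topc.png

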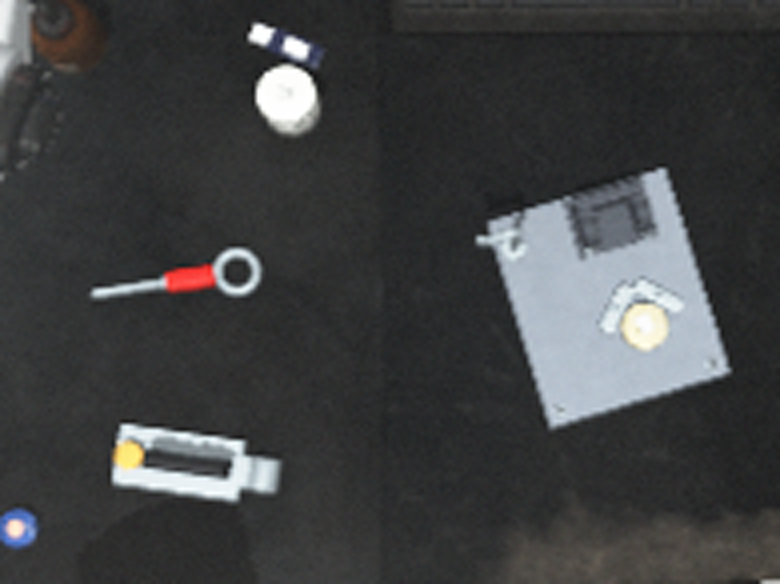

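The crop shows the base plate corners at (492,216), (663,168), (728,374) and (550,430). The leaf plate corners are at (121,424), (245,442), (240,500) and (113,484), with the knuckle to the right at (278,475). The pin's ring is at (238,272), its handle at (190,279) and its tip at (95,294).

```bash
cat >> h.py <<'E'
def fit2(L,W):  # rigid 2D fit, W=R L+t
    L=np.array(L,float);W=np.array(W,float);a=L-L.mean(0);b=W-W.mean(0)
    th=np.arctan2((a[:,0]*b[:,1]-a[:,1]*b[:,0]).sum(),(a*b).sum())
    R=np.array([[np.cos(th),-np.sin(th)],[np.sin(th),np.cos(th)]]);t=W.mean(0)-R@L.mean(0)
    return th,t,np.linalg.norm(L@R.T+t-W,axis=1)
E
python3 - <<'E'
from h import *
d=pickle.load(open("d0.pkl","rb"));f=d["top"]
c=lambda p,z: ray(f,(p[0]+.5)/4-.5+170,(p[1]+.5)/4-.5+160,z)[:2]
def show(n,L,px,z):
    th,t,r=fit2(L,[c(p,z) for p in px]);print(n,np.degrees(th),np.round(t,4),np.round(r*1e3,1));return th,t
th,t=show("base",np.array([(78,80),(78,-46),(-67,-46),(-67,80)])/1e3,[(492,216),(663,168),(728,374),(550,430)],.008)
R=np.array([[np.cos(th),-np.sin(th)],[np.sin(th),np.cos(th)]])
for n,p in dict(bore=(50,0),tip=(55,93),seat=(55,87),section=(0,0)).items(): print(n,R@np.array(p)/1e3+t)
tip=np.r_[R@[.055,.093]+t,.151]
print("tip px top",(proj(f,tip)-[170,160])*4,"scene",proj(d["scene"],tip), "lug", (proj(f,np.r_[R@[.05,0]+t,.05])-[170,160])*4)
show("leaf",np.array([(-50,20),(34,20),(34,-20),(-50,-20)])/1e3,[(121,424),(245,442),(240,500),(113,484)],.008)
show("pin",np.array([(0,0),(32,0),(99,0)])/1e3,[(238,272),(190,279),(93,294)],.007)
print("case",c((289,85),.057),"blue",c((16,528),.015))
E
```

```text
base 14.475350548284146 [ 0.5703 -0.3322] [3.8 2.8 1.3 2.1]
bore [ 0.61874889 -0.31973285]
tip [ 0.60034356 -0.22843529]
seat [ 0.60184334 -0.23424482]
section [ 0.57033613 -0.33223102]
tip px top [480.21901209 235.04697966] scene [285.64489285 183.87365458] lug [617.06397978 217.81402265]
leaf -98.94478207071687 [ 0.4679 -0.0332] [0.5 1.2 1.3 0.3]
pin 96.96954770400606 [ 0.5954 -0.0666] [0.1 0.6 0.5]
case [ 0.71268983 -0.10749004] blue [0.42926415 0.08291208]
```

>>> play_rows(series=[[[0.0345,0.0283,0.01,0,0,7.6,1],[0.0345,0.0283,0.01,0,0,7.6,1],[0.0345,0.0283,0.01,0,0,7.6,1],[0.0345,0.0283,0.01,0,0,7.6,1],[0.0345,0.0283,0.01,0,0,7.6,1],[0.0345,0.0283,0.01,0,0,7.6,1],[0.0345,0.0283,0.01,0,0,7.6,1],[0.0345,0.0283,0.01,0,0,7.6,1],[0.0345,0.0283,0.01,0,0,7.6,1],[0.0345,0.0283,0.01,0,0,7.6,1]]])

```text
time: 1.15
tool_pos: [0.5708, -0.2987, 0.3313]
tool_rot: [-0.0, 0.66, 0.751, -0.0]
contact_force: [0.5, 0.2, 0.5]
gripper_width: 1.006
grasp_force: 0.0
```

```bash
python3 - <<'E'
from plant import manip
from h import *
d={}
for i in range(4): manip.grab_frame("wrist")
f=manip.grab_frame("wrist"); s=manip.state()
pickle.dump((f,s),open("w1.pkl","wb"))
print(s["time"],s["tool_pos"],s["tool_rot"],np.abs(s["joint_vel"]).max())
crop(f,"w1",0,0,560,420,1.42)
E
```

```text
1.4 [ 0.56940003 -0.30020285  0.33059369] [-5.34691676e-04  6.62321590e-01  7.49219411e-01 -3.13795188e-04] 0.025248860306423152
```

View pics/w1.png

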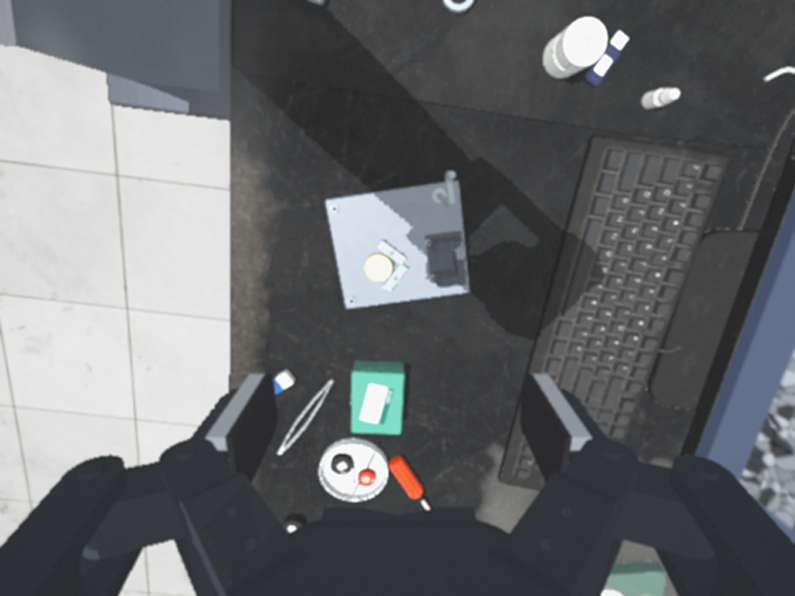

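The wrist view shows the base plate corners at (326,200), (459,180), (470,292) and (346,308), with the hook at (451,178). I'll take a closer crop.

```bash
python3 - <<'E'
from h import *
f,s=pickle.load(open("w1.pkl","rb"))
f["frame"]=np.clip(f["frame"].astype(float)*1.3,0,255).astype(np.uint8)
crop(f,"w1c",220,112,120,112,5)
E
```

```text
(no output)
```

View pics/w1c.png

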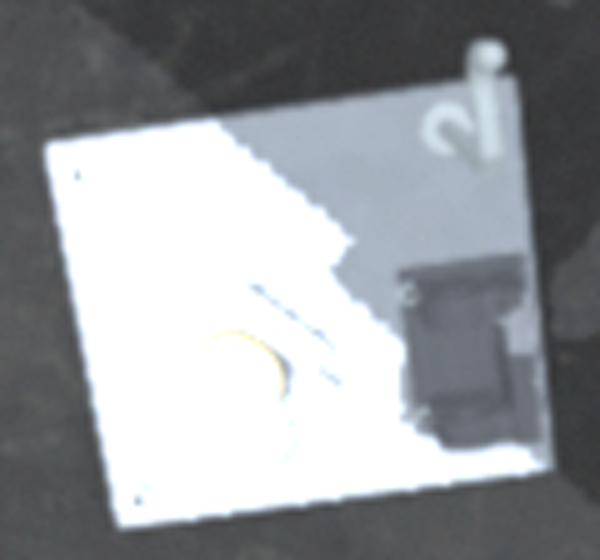

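Plate corners in this crop are (45,146), (517,78), (553,467) and (118,527), and the hook tip is at about (489,48).

```bash
python3 - <<'E'
from h import *
f,s=pickle.load(open("w1.pkl","rb"))
g=lambda p:np.array([(p[0]+.5)/5-.5+220,(p[1]+.5)/5-.5+112])
px=[(45,146),(517,78),(553,467),(118,527)]
L=np.array([(-67,80),(78,80),(78,-46),(-67,-46)])/1e3
for zb in (-.002,0):
    th,t,r=fit2(L,[ray(f,*g(p),zb+.01)[:2] for p in px]);print(zb,np.degrees(th),t,r*1e3)
    R=np.array([[np.cos(th),-np.sin(th)],[np.sin(th),np.cos(th)]])
    q=np.r_[R@[.055,.093]+t,.153+zb]; print("tip px",(proj(f,q)-[220,112])*5+2,q, "tip from px",ray(f,*g((489,48)),.153+zb))
    for y in(23.5,-23.5): print("lug corner front outer top px",(proj(f,np.r_[R@[.0395,y/1e3]+t,.0515+zb])-[220,112])*5+2)
# PnP
X=np.c_[L,np.full(4,.01)]
ok,rv,tv=cv2.solvePnP(X,np.array([g(p) for p in px]),f["mtx"],None)
Rb=f["R"].T@cv2.Rodrigues(rv)[0]; print("pnp",f["R"].T@(tv[:,0]-f["t"]),Rb[:,2])
E
```

```text
-0.002 15.251040001296113 [ 0.5732939  -0.33126309] [0.62535576 0.91544602 1.04364023 0.55598796]
tip px [493.93746583  57.20695129] [ 0.60189341 -0.22707064  0.151     ] tip from px [ 0.60057307 -0.22537924  0.151     ]
lug corner front outer top px [422.06337719 302.09938794]
lug corner front outer top px [440.5020162 456.9710804]
0 15.251040001296106 [ 0.57323859 -0.33087058] [0.96578497 1.21145653 1.40075604 0.93067416]
tip px [495.1584002  55.5329922] [ 0.6018381  -0.22667812  0.153     ] tip from px [ 0.60032958 -0.22535798  0.153     ]
lug corner front outer top px [422.60519329 302.05068586]
lug corner front outer top px [441.11107213 457.63491777]
pnp [ 0.57330601 -0.33155568 -0.00415538] [ 0.02217706 -0.02617606  0.99941132]
```

>>> play_rows(series=[[[0.0028,0.033,-0.0225,0,0,0,1],[0.0028,0.033,-0.0225,0,0,0,1],[0.0028,0.033,-0.0225,0,0,0,1],[0.0028,0.033,-0.0225,0,0,0,1],[0.0028,0.033,-0.0225,0,0,0,1],[0.0028,0.033,-0.0225,0,0,0,1],[0.0028,0.033,-0.0225,0,0,0,0.6],[0.0028,0.033,-0.0225,0,0,0,0.6],[0,0,0,0,0,0,0.6],[0,0,0,0,0,0,0.6]]])

```text
time: 2.4
tool_pos: [0.5911, -0.037, 0.1503]
tool_rot: [-0.001, 0.662, 0.749, -0.001]
contact_force: [0.0, 0.4, 0.4]
gripper_width: 0.599
grasp_force: 0.0
```

```bash
python3 - <<'E'
from plant import manip
from h import *
f=manip.grab_frame("wrist"); s=manip.state(); pickle.dump((f,s),open("w2.pkl","wb"))
print(s["time"],s["tool_pos"],s["tool_rot"],s["gripper_width"])
b,g,r=[f["frame"][...,i].astype(int) for i in range(3)]
m=((r>120)&(g<80)&(b<80)).astype(np.uint8)
n,l,st,c=cv2.connectedComponentsWithStats(m)
for i in range(1,n):
    if st[i,4]>80:
        (cx,cy),wh,a=cv2.minAreaRect(np.argwhere(l==i)[:,::-1].astype(np.float32))
        bx=cv2.boxPoints(((cx,cy),wh,a)); print(st[i],(cx,cy),wh,ray(f,cx,cy,.012),[np.round(ray(f,*p,.013)[:2],4).tolist() for p in bx])
crop(f,"w2",0,0,560,420,1.42)
E
```

```text
2.45 [ 0.59195374 -0.03765867  0.15159262] [ 3.04702380e-04  6.62805439e-01  7.48791575e-01 -1.88735877e-04] 0.5994572100486438
[277 177  15  33 455] (284.0, 193.0) (32.0, 14.0) [ 0.59481647 -0.03291146  0.012     ] [[0.5861, -0.0178], [0.5994, -0.0162], [0.6037, -0.048], [0.59, -0.0497]]
```

View pics/w2.png

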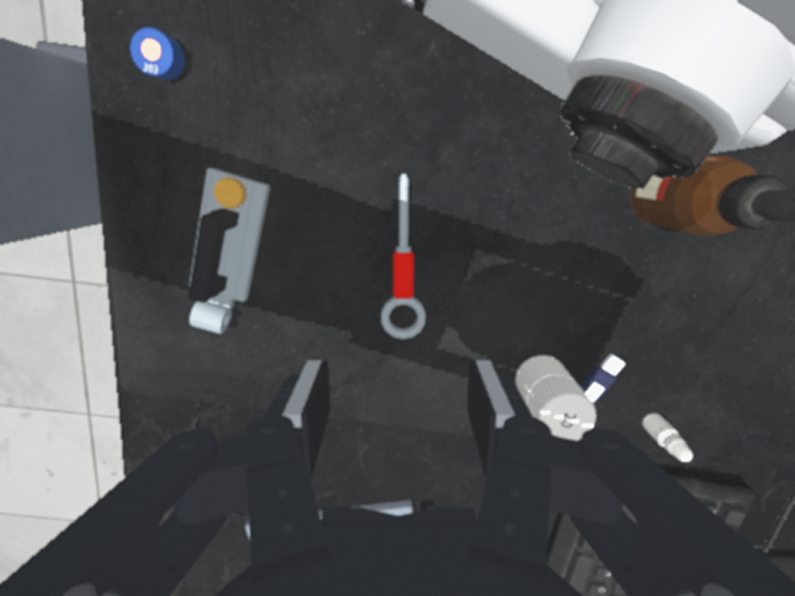

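The pin lies straight between the fingers, with its handle at (403,274) in the picture. Going down to it.

>>> play_rows(series=[[[0.0015,0.004,-0.03,0,0,0,0.6],[0,0,-0.03,0,0,0,0.6],[0,0,-0.03,0,0,0,0.6],[0,0,-0.03,0,0,0,0.6],[0,0,-0.018,0,0,0,0.5],[0,0,-0.009,0,0,0,0.4],[0,0,0,0,0,0,0.3],[0,0,0,0,0,0,0],[0,0,0,0,0,0,0],[0,0,0,0,0,0,0]]])

```text
time: 3.45
tool_pos: [0.5949, -0.0326, 0.006]
tool_rot: [0.001, 0.662, 0.749, 0.001]
contact_force: [-0.1, -1.1, 2.7]
gripper_width: 0.134
grasp_force: 60.6
```

>>> play_rows(series=[[[0,0,0,0,0,0,0],[0,0,0,0,0,0,0],[0,0,0,0,0,0,0]]])

```text
time: 3.75
tool_pos: [0.5949, -0.0326, 0.006]
tool_rot: [0.001, 0.662, 0.749, 0.0]
contact_force: [-1.5, -1.5, 5.1]
gripper_width: 0.138
grasp_force: 61.0
```

>>> play_rows(series=[[[0,0,0.02,0,0,0,0],[0,0,0.035,0,0,4,0],[0,0,0.035,0,0,4,0],[0,0,0.035,-7.245,-1.943,0,0],[0,0,0.035,-7.245,-1.943,0,0],[0,-0.03,0,-7.245,-1.943,0,0],[0,-0.035,0,-7.245,-1.943,0,0],[0,-0.035,0,0,0,0,0],[0,-0.035,0,0,0,0,0],[-0.001,-0.031,0,0,0,0,0]]])

```text
time: 4.75
tool_pos: [0.5922, -0.1988, 0.1637]
tool_rot: [0.205, 0.587, 0.767, -0.158]
contact_force: [0.4, 0.2, -1.1]
gripper_width: 0.137
grasp_force: 60.3
```

```bash
python3 - <<'E'
from plant import manip
from h import *
d={}
for n in ("wrist","top","scene","wrist"): d[n]=manip.grab_frame(n)
s=manip.state(); d["s"]=s; pickle.dump(d,open("w3.pkl","wb"))
print(s["time"],s["tool_pos"],s["tool_rot"],s["gripper_width"],s["contact_force"])
a=cv2.resize(d["scene"]["frame"][150:250,220:330],None,fx=3.6,fy=3.6,interpolation=cv2.INTER_CUBIC)
w=d["wrist"]["frame"]; w=cv2.resize(w[120:330,180:400],None,fx=360/210,fy=360/210)
t=cv2.resize(d["top"]["frame"][185:265,250:360],None,fx=3.6,fy=3.6,interpolation=cv2.INTER_CUBIC)[:,:396]
cv2.imwrite("pics/w3.png",np.vstack([np.hstack([a,w])[:,:780], ])); 
o=np.zeros((600,800,3),np.uint8); o[:360,:396]=a; ww=w[:,:377]; o[:360,400:400+ww.shape[1]]=ww
t=cv2.resize(t,None,fx=240/288,fy=240/288); o[360:600,:t.shape[1]]=t
cv2.imwrite("pics/w3.png",o)
E
```

```text
4.95 [ 0.59212802 -0.19828666  0.16377625] [ 0.2046852   0.58811427  0.76640986 -0.1576119 ] 0.1377889873189986 [ 0.63496975  0.19857482 -0.6662315 ]
```

View pics/w3.png

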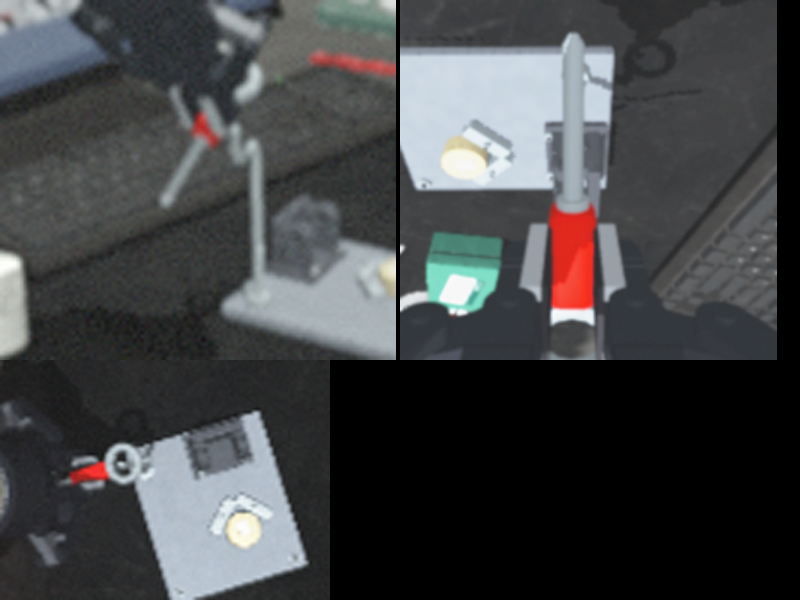

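The top view shows the hook tip inside the ring. I'll enlarge this to read the offset.

```bash
python3 - <<'E'
from h import *
d=pickle.load(open("w3.pkl","rb"))
a=cv2.resize(d["top"]["frame"][205:235,272:312],None,fx=10,fy=10,interpolation=cv2.INTER_CUBIC)
b=cv2.resize(d["scene"]["frame"][160:200,260:300],None,fx=10,fy=10,interpolation=cv2.INTER_CUBIC)
o=np.zeros((400,800,3),np.uint8);o[:300,:400]=a;o[:,400:]=b;cv2.imwrite("pics/w3c.png",np.clip(o*1.3,0,255).astype(np.uint8))
p=np.array([.592128,-.198287,.163776]);h=np.array([-.259,.966,0]);al=np.radians(30)
rc=p-.034*(np.cos(al)*h-np.array([0,0,np.sin(al)]))+.002*np.array([0,0,np.cos(al)])+.002*.5*h
tip=np.array([.601,-.226,.152])
for n,X in(("rc",rc),("tip",tip)): print(n,X,(proj(d["top"],X)-[272,205])*10+4.5,(proj(d["scene"],X)-[260,160])*10+4.5+[400,0])
E
```

```text
rc [ 0.59949522 -0.22576474  0.18250805] [175.85373958 133.00758218] [651.58723753 118.35915462]
tip [ 0.601 -0.226  0.152] [174.90987936 139.30328461] [651.19169535 241.45593009]
```

View pics/w3c.png

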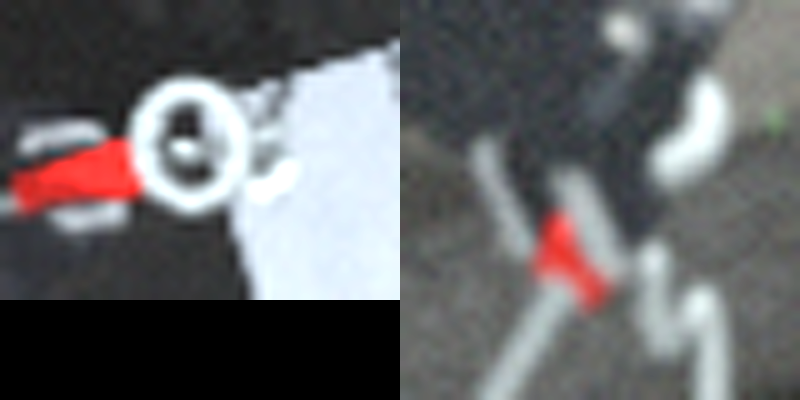

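The hook tip appears at (182,150) and the ring centre at (189,144) in the enlarged view. The ring is about 1.5 mm off, so I'll correct that and lower it over the tip.

>>> play_rows(series=[[[0.001,0.003,0,0,0,0,0],[0,0,-0.015,0,0,0,0],[0,0,-0.015,0,0,0,0],[0,0,-0.01,0,0,0,0],[0,0,-0.005,0,0,0,0],[0,0,0,0,0,0,0]]])

```text
time: 5.55
tool_pos: [0.5931, -0.195, 0.1175]
tool_rot: [0.204, 0.587, 0.767, -0.158]
contact_force: [2.5, -4.3, -3.1]
gripper_width: 0.136
grasp_force: 59.7
```

>>> play_rows(series=[[[0,0,-0.003,0,0,0,0],[0,0,0,0,0,0,0]]])

```text
time: 5.75
tool_pos: [0.5935, -0.1952, 0.1158]
tool_rot: [0.205, 0.588, 0.767, -0.158]
contact_force: [2.8, -3.0, -2.3]
gripper_width: 0.138
grasp_force: 59.9
```

>>> play_rows(series=[[[0.0005,-0.0018,-0.002,0,0,0,0],[0,0,0,0,0,0,0],[0,0,-0.002,0,0,0,0],[0,0,0,0,0,0,0]]])

```text
time: 6.15
tool_pos: [0.5938, -0.1967, 0.1118]
tool_rot: [0.205, 0.588, 0.767, -0.158]
contact_force: [-0.3, 0.2, -1.4]
gripper_width: 0.14
grasp_force: 60.2
```

```bash
python3 - <<'E'
from plant import manip
from h import *
d={n:manip.grab_frame(n) for n in ("top","scene")}
d["s"]=manip.state(); pickle.dump(d,open("w4.pkl","wb")); print(d["s"]["contact_force"],d["s"]["tool_pos"])
a=cv2.resize(d["top"]["frame"][205:235,272:312],None,fx=10,fy=10,interpolation=cv2.INTER_CUBIC)
b=cv2.resize(d["scene"]["frame"][165:205,260:300],None,fx=10,fy=10,interpolation=cv2.INTER_CUBIC)
o=np.zeros((400,800,3),np.uint8);o[:300,:400]=a;o[:,400:]=b;cv2.imwrite("pics/w4.png",np.clip(o*1.3,0,255).astype(np.uint8))
E
```

```text
[-0.85594227 -0.30512853  0.05469051] [ 0.59402394 -0.19682378  0.11215953]
```

View pics/w4.png

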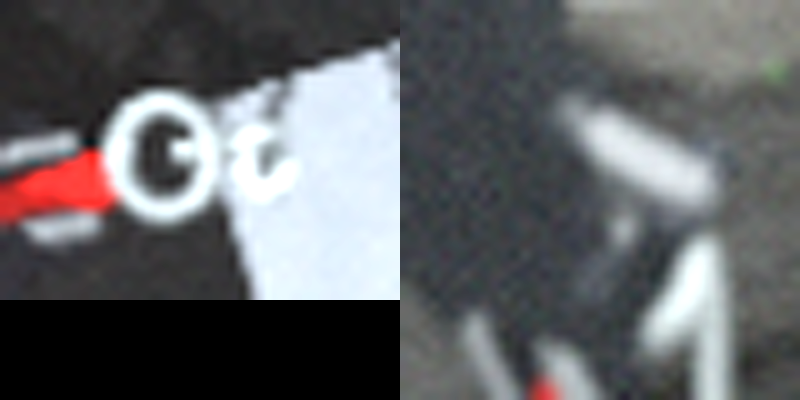

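>>> play_rows(series=[[[0.0002,-0.0008,-0.002,0,0,0,0],[0,0,-0.001,0,0,0,0],[0,0,0,0,0,0,0]]])

```text
time: 6.55
tool_pos: [0.5946, -0.1979, 0.1096]
tool_rot: [0.206, 0.587, 0.767, -0.158]
contact_force: [-1.1, -0.5, 1.8]
gripper_width: 0.138
grasp_force: 60.4
```

>>> play_rows(series=[[[0,0,-0.001,0,0,0,0],[0,0,-0.001,0,0,0,0],[0,0,0,0,0,0,0]]])

```text
time: 6.85
tool_pos: [0.5949, -0.1982, 0.1085]
tool_rot: [0.206, 0.587, 0.766, -0.158]
contact_force: [-1.8, 1.0, 5.5]
gripper_width: 0.139
grasp_force: 60.9
```

>>> play_rows(series=[[[0,0,0.001,0,0,0,0],[0,0,0,0,0,0,0.2],[0,0,0,0,0,0,0.3],[0,0,0,0,0,0,0.4],[0,0,0,0,0,0,0.4],[0,0,0,0,0,0,0.4],[0,0,0,0,0,0,0.4]]])

```text
time: 7.55
tool_pos: [0.5943, -0.1977, 0.1081]
tool_rot: [0.205, 0.588, 0.767, -0.158]
contact_force: [0.2, -0.6, -1.1]
gripper_width: 0.404
grasp_force: 0.0
```

```bash
python3 - <<'E'
from plant import manip
from h import *
d={n:manip.grab_frame(n) for n in ("top","scene")}
d["s"]=manip.state(); pickle.dump(d,open("w5.pkl","wb")); print(d["s"]["time"],d["s"]["contact_force"],d["s"]["tool_pos"])
b=cv2.resize(d["scene"]["frame"][160:250,250:350],None,fx=6,fy=6,interpolation=cv2.INTER_CUBIC)
cv2.imwrite("pics/w5.png",np.clip(b*1.3,0,255).astype(np.uint8))
E
```

```text
7.65 [ 0.19619234 -0.28995076  0.06653395] [ 0.59431268 -0.19776073  0.10825403]
```

View pics/w5.png

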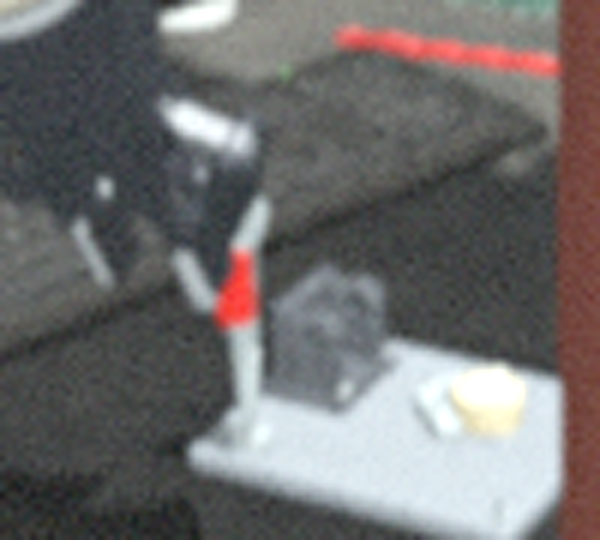

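The pin hangs vertically on the hook with its handle at (240,290). That was my last picture, so I'll back off along the tool and use the saved images for the leaf.

>>> play_rows(series=[[[-0.0026,0.0097,0.0173,0,0,0,0.4],[-0.0052,0.0193,0.0346,0,0,0,0.4],[-0.0052,0.0193,0.0346,0,0,0,0.5],[-0.004,0.015,0.02,0,0,0,0.6],[0,0,0.02,7.245,1.943,0,0.6],[0,0,0,7.245,1.943,0,0.6],[0,0,0,7.245,1.943,0,0.6],[0,0,0,7.245,1.943,0,0.6]]])

```text
time: 8.45
tool_pos: [0.5779, -0.1343, 0.2365]
tool_rot: [-0.001, 0.608, 0.794, 0.002]
contact_force: [-0.1, -0.6, -0.4]
gripper_width: 0.601
grasp_force: 0.0
```

```bash
python3 - <<'E'
from plant import manip
from h import *
f,s=pickle.load(open("w2.pkl","rb"))
th,t,r=fit2(np.array([(-50,-20),(-50,20),(34,20)])/1e3,[ray(f,u/1.42,v/1.42,.008)[:2] for u,v in((208,168),(270,186),(243,302))])
print("leaf w2",np.degrees(th),t,r*1e3)
s=manip.state(); print(s["time"],s["tool_pos"],s["tool_rot"])
# is red of the pin still at the hook in top/scene
for n in("scene",):
    g=manip.grab_frame(n); b,gg,r_=[g["frame"][...,i].astype(int) for i in range(3)]
    ys,xs=np.nonzero((r_>130)&(gg<70)&(b<80)); k=(xs>260)&(xs<320)&(ys>170)&(ys<250); print("red",k.sum(),xs[k].mean(),ys[k].mean())
    th=np.radians(15.1);R=np.array([[np.cos(th),-np.sin(th)],[np.sin(th),np.cos(th)]])
    print("exp",proj(g,np.r_[R@[.055,.087]+[.5725,-.331],.128-.042]))
E
```

```text
leaf w2 -100.77891732237111 [ 0.47145297 -0.03149489] [0.72355919 0.69127492 0.39459595]
8.45 [ 0.57787346 -0.13434495  0.23653124] [-6.09417002e-04  6.07899498e-01  7.94010670e-01  2.21008797e-03]
red 62 288.14516129032256 207.93548387096774
exp [286.85074576 208.4532892 ]
```

>>> play_rows(series=[[[-0.018,0.0168,-0.0142,0,0,-4.1,0.6],[-0.018,0.0168,-0.0142,0,0,-4.1,0.6],[-0.018,0.0168,-0.0142,0,0,-4.1,0.6],[-0.018,0.0168,-0.0142,0,0,-4.1,0.6],[-0.018,0.0168,-0.0142,0,0,-4.1,0.6],[-0.018,0.0168,-0.0142,0,0,-4.1,0.6],[0,0,0,0,0,0,0.6],[0,0,0,0,0,0,0.6]]])

```text
time: 9.3
tool_pos: [0.4692, -0.0335, 0.1495]
tool_rot: [0.001, 0.763, 0.647, -0.0]
contact_force: [-0.5, -0.4, 0.2]
gripper_width: 0.597
grasp_force: 0.0
```

```bash
python3 - <<'E'
from plant import manip
from h import *
f=manip.grab_frame("wrist"); s=manip.state(); pickle.dump((f,s),open("w6.pkl","wb"))
print(s["time"],s["tool_pos"],s["tool_rot"])
for th,t in((-98.9,(.4679,-.0332)),(-100.8,(.4715,-.0315))):
    th=np.radians(th);R=np.array([[np.cos(th),-np.sin(th)],[np.sin(th),np.cos(th)]])
    print([np.round(proj(f,np.r_[R@np.array(p)/1e3+t,.008])).tolist() for p in((-50,-20),(-50,20),(34,20),(34,-20),(60,11),(60,-11))])
g=cv2.cvtColor(f["frame"],cv2.COLOR_BGR2GRAY)
sub=g[100:300,200:360]
for r in range(110,290,10): print(r," ".join(f"{v//10:2d}" for v in g[r,210:350:3]))
E
```

```text
9.35 [ 0.46998162 -0.03395051  0.1502994 ] [9.58594628e-04 7.63067080e-01 6.46318538e-01 2.43873060e-04]
[[256.0, 144.0], [299.0, 144.0], [298.0, 228.0], [259.0, 228.0], [289.0, 251.0], [268.0, 251.0]]
[[261.0, 141.0], [304.0, 142.0], [300.0, 226.0], [261.0, 225.0], [290.0, 249.0], [269.0, 249.0]]
110  6  6  6  6  6  6  7  6  7  7  7  7  6  7  7  7  7  6  6  6  6  6  6  7  6  6  6  6  6  6  7  7  7  7  7  7  7  7  7  7  7  6  6  7  7  7  7
120  6  6  6  6  6  6  6  6  6  6  6  6  6  7  6  6  6  6  6  7  6  6  7  6  7  7  7  6  6  6  6  7  7  7  7  7  7  6  7  7  7  7  7  7  7  7  7
130  6  6  6  6  6  6  6  6  6  7  6  6  6  6  6  6  6  6  6  6  6  6  7  7  6  7  6  6  6  6  6  7  6  7  6  6  7  7  7  7  7  6  6  7  7  6  7
140  5  6  5  6  6  6  6  6  7  7  6  6  7  6  7  7  6  6  5  6  5  5  5  6  6  6  6  6  5  5  5  5  5  5  5  5  5  5  6  5  6  6  6  6  6  7  6
150  4  4  4  5  5  4  4  4  4  4  4  5  5  4  5  5  5 15 16 17 16 17 17 17 17 17 17 16 16 17 16  7  5  5  5  4  5  5  4  5  5  4  5  5  5  5  5
160  4  4  4  4  4  5  4  4  4  4  5  5  5  4  4  4  4 15 16 16 17 16 16 16 
[... 1108 characters left out ...]
  7  7  7  6  6  6  6  6  6  5  4  4  4 14 18 17 17 17 16 16 13  5  5  5  5  5  5  5  4  5  4  5  5  5  5  5  5  4  5  4
250  6  7  7  7  7  7  7  7  7  7  7  7  7  6  6  6  7  6  7  6 11 14 14 13 15 14 14 10  7  7  7  7  7  7  7  7  7  7  7  7  7  7  7  7  7  6  6
260 20 11 14 14 14  5  4  6  7  7  7  7  7  7  7  7  7  7  7  7  7  7  7  7  7  7  7  7  7  7  7  7  7  6  7  7  7  7  7  7  5  4  7 15 14 15  9
270 14 15 14 13  4  4  4  5  8  7  7  7  7  7  7  7  7  7  7  7  7  7  7  7  7  7  7  7  7  7  7  7  7  7  7  6  7  7  7  7  4  4  4  5 14 14 15
280 14 15 10  4  4  4  4  5  8  8  7  7  7  7  7  7  7  7  7  7  7  7  7  7  7  6  6  6  6  6  6  6  6  6  6  6  6  6  6  6  4  4  4  4  4 11 14
```

```bash
python3 - <<'E'
from h import *
f,s=pickle.load(open("w6.pkl","rb"))
g=cv2.cvtColor(f["frame"],cv2.COLOR_BGR2GRAY).astype(float)
def cross(a,x0,up,th=105):  # first crossing subpixel
    for i in range(len(a)-1):
        if (a[i]<th<=a[i+1]) if up else (a[i]>=th>a[i+1]): return x0+i+(th-a[i])/(a[i+1]-a[i])
rows=np.arange(155,224,4)
E={}
E["l"]=np.array([(cross(g[r,240:280],240,True),r) for r in rows]);E["r"]=np.array([(cross(g[r,290:320],290,False),r) for r in rows])
cols=np.arange(264,300,4)
E["t"]=np.array([(c,cross(g[130:165,c],130,True)) for c in cols]); E["b"]=np.array([(c,cross(g[215:240,c],215,False)) for c in (262,264,266,268,294,296,298)])
hl=np.array([(cross(g[r,268:280],268,False),r) for r in range(180,215,5)]);hr=np.array([(cross(g[r,282:296],282,True),r) for r in range(180,215,5)])
W={k:np.array([ray(f,*p,.008)[:2] for p in v]) for k,v in E.items()}
def line(P): 
    vx,vy,x,y=cv2.fitLine(P.astype(np.float32),cv2.DIST_L2,0,0,0)[:,0]; return np.array([vx,vy]),np.array([x,y])
for k in W: v,p=line(W[k]); print(k,np.degrees(np.arctan2(v[1],v[0])),p, np.round(E[k][[0,-1]],1).tolist())
def inter(a,b):
    (v,p),(w,q)=a,b; return p+v*np.linalg.solve(np.c_[v,-w],q-p)[0]
L={k:line(W[k]) for k in W}
C=[inter(L["l"],L["t"]),inter(L["r"],L["t"]),inter(L["r"],L["b"]),inter(L["l"],L["b"])]
th,t,r=fit2(np.array([(-50,-20),(-50,20),(34,20),(34,-20)])/1e3,C);print(np.degrees(th),t,r*1e3)
H=np.array([(ray(f,*a,.042)+ray(f,*b,.042))[:2]/2 for a,b in zip(hl,hr)]);v,p=line(H);print("bar",np.degrees(np.arctan2(v[1],v[0])),p,[np.linalg.norm((ray(f,*a,.042)-ray(f,*b,.042))) for a,b in zip(hl[:2],hr[:2])])
q=s["tool_rot"];print("tooly",2*np.degrees(np.arctan2(q[2],q[1]))-90,s["tool_pos"])
E
```

```text
l 80.36132 [ 0.4517387  -0.02411124] [[259.8, 155.0], [260.8, 223.0]]
r 80.390144 [ 0.4914907  -0.03070226] [[302.3, 155.0], [300.5, 223.0]]
t -9.491596 [0.47850257 0.01861644] [[264.0, 141.1], [296.0, 141.1]]
b -9.733798 [ 0.46295056 -0.0644765 ] [[262.0, 225.4], [298.0, 225.7]]
-99.6221219417494 [ 0.4709904  -0.03109019] [0.25687045 0.33979986 0.34163338 0.27574895]
bar 80.16009 [ 0.47220913 -0.02392353] [np.float64(0.01143881457493877), np.float64(0.011299429661807008)]
tooly -9.470738390386302 [ 0.46998162 -0.03395051  0.1502994 ]
```

>>> play_rows(series=[[[0.001,0.0025,-0.03,0,0,0,0.6],[0,0,-0.03,0,0,0,0.6],[0,0,-0.03,0,0,0,0.5],[0,0,-0.025,0,0,0,0.5],[0,0,-0.014,0,0,0,0.5],[0,0,-0.006,0,0,0,0.4],[0,0,0,0,0,0,0.3],[0,0,0,0,0,0,0.2],[0,0,0,0,0,0,0],[0,0,0,0,0,0,0]]])

```text
time: 10.35
tool_pos: [0.4714, -0.0315, 0.016]
tool_rot: [0.001, 0.763, 0.646, 0.001]
contact_force: [-1.2, 0.2, 4.4]
gripper_width: 0.133
grasp_force: 61.5
```

>>> play_rows(series=[[[0,0,0,0,0,0,0],[0,0,0,0,0,0,0],[0,0,0,0,0,0,0]]])

```text
time: 10.65
tool_pos: [0.4714, -0.0315, 0.016]
tool_rot: [0.001, 0.763, 0.646, 0.001]
contact_force: [-1.7, -0.3, 5.8]
gripper_width: 0.127
grasp_force: 61.9
```

```bash
python3 - <<'E'
from plant import manip
from h import *
s=manip.state(); print(s); q=s["tool_rot"];print("tooly",2*np.degrees(np.arctan2(q[2],q[1]))-90)
f=manip.grab_frame("wrist"); pickle.dump((f,s),open("w7.pkl","wb"))
E
```

```text
{'time': 10.65, 'joint_pos': array([-2.24310084e-01, -7.00429026e-02,  2.12350462e+00, -2.64965110e-04,
        1.08580743e+00, -5.80319558e-02]), 'joint_vel': array([ 0.00104316, -0.00045477,  0.00063865, -0.00090738,  0.00222056,
        0.00114908]), 'joint_efforts': array([ 2.04074727e-01, -2.50327116e+01, -2.85984188e+01,  1.47478790e-01,
       -3.28408917e-01, -3.72353345e-03]), 'tool_pos': array([ 0.47141507, -0.03151364,  0.01600787]), 'tool_rot': array([9.99328786e-04, 7.63344556e-01, 6.45990500e-01, 6.03955521e-04]), 'contact_force': array([-1.7090036 , -0.27079864,  5.83131948]), 'ft_torque': array([-0.01868177,  0.17020786, -0.05865533]), 'grasp_force': 61.92560076713562, 'gripper_width': 0.1274044956592541}
tooly -9.519973038990528
```

>>> play_rows(series=[[[0,0,0.01,0,0,0,0],[0,0,0.03,0,0,0,0],[0,0,0.04,0,0,0,0],[0,0,0.04,0,0,0,0],[0,0,0.04,0,0,0,0],[0,-0.02,0.02,0,0,8,0],[0,-0.02,0,0,0,8,0],[0,-0.02,0,0,0,8,0],[0,-0.02,0,0,0,8,0],[0,-0.02,0,0,0,8,0]]])

```text
time: 11.7
tool_pos: [0.4697, -0.1316, 0.1944]
tool_rot: [-0.0, 0.494, 0.87, 0.0]
contact_force: [0.3, 0.2, -2.2]
gripper_width: 0.129
grasp_force: 60.7
```

>>> play_rows(series=[[[0,-0.02,0,0,0,8,0],[0,-0.02,0,0,0,8,0],[0,-0.02,0,0,0,8,0],[0,-0.02,0,0,0,8,0],[0,-0.02,0,0,0,8,0],[0,-0.02,0,0,0,8,0],[0,-0.02,0,0,0,8,0],[0,-0.02,0,0,0,8,0],[0,-0.02,0,0,0,8,0],[0,-0.02,0,0,0,2.7,0]]])

```text
time: 12.7
tool_pos: [0.4699, -0.3315, 0.1942]
tool_rot: [-0.0, -0.134, 0.991, 0.001]
contact_force: [0.3, 1.1, -2.4]
gripper_width: 0.133
grasp_force: 60.7
```

```bash
python3 - <<'E'
from plant import manip
from h import *
f=manip.grab_frame("wrist");t=manip.grab_frame("top");c=manip.grab_frame("scene"); s=manip.state(); pickle.dump((f,t,c,s),open("w8.pkl","wb"))
q=s["tool_rot"];print(s["time"],s["tool_pos"],q,2*np.degrees(np.arctan2(q[2],q[1]))-90,s["contact_force"],s["gripper_width"],s["joint_pos"])
g=cv2.cvtColor(f["frame"],cv2.COLOR_BGR2GRAY)
for r in range(100,300,10): print(r," ".join(f"{v//10:2d}" for v in g[r,210:350:3]))
E
```

```text
12.85 [ 0.46984218 -0.33144937  0.19422708] [-2.66524469e-04 -1.30999483e-01  9.91382207e-01  6.18961944e-04] 105.05470832962422 [ 0.00720948  0.13771192 -1.946748  ] 0.1293972775160025 [-7.43968604e-01 -3.93162257e-02  1.76789450e+00  3.88669743e-04
  1.41430637e+00 -2.57757998e+00]
100 10 10 10 10  9  9  9 10 10 10  9 10 10 10 10  9 10  9  9  9 10 10 10  9 13 18 24 24 23 22 21 22 24 24 24 24 24 22 22 22 22 22 22 22 22 22 22
110 10  9 10 10 10  9  9  9 10 10 10 10 10 10  9 10 10 10 10 10 10 11 11 10 10 10  9  9 10 10 10 10 10  9  9  8 12 25 25 22 22 22 22 22 22 22 22
120  9  9  8  8  8  8  8  8  8  9  9  9  9  9  9 10 10 10  9 10 11 10  9 10 10 10 10 10 10 10 10  9  9  9 10  9  9  9 10 10 10  9 10  9  9  9  9
130  6  6  6  6  6  5  6  7  8  8  9  8  7  7  7  7  7  8  9 10 10 10 10 10 10  9  9  9 10  9  9  9  9  9 10 10 10 11 11 10 10 10 10 10 10 10 10
140  6  6  6  6  6  6  6  5  6  6  6  6  6  6  6  6  6  6  6  8  8  8  8  9  9  9  8  8  9  8  8  8  8  8  8  8  9  9  9  9 10  9  9 10  9  9  9
150  6  6  6  6  6  6  6  5  6  6  7  6  6  6  6  7  6  6  6  6  6  7  7  6  6  6  6  7  7
[... 1384 characters left out ...]
 13 13 13 13 13 16 16 16 16 15 15 15  8  4  4  4  4  4  4  4  4 11 15 15 15 16 16 16 15 13 13  6  4  4  4  4  4  4  4  4
260  4  4  4  4 12 13 13 13 13 15 16 16 13 10 10 13 14 14 14  4  4  4  4  4  4  4  4  4  6 14 14 14 11 10 13 13 13 13  5  4  4  4  4  4  4  5  6
270  4  4  4  4 12 13 13 13 13 13 11  5  5  5  6 14 14 14 12  4  4  4  4  4  4  4  4  4  4 14 14 14 13  5  5  5  5 12  4  4  4  6  6  6  6  6  6
280  4  4  4  4  9 13 13 13 13 12  5  5  5  4 11 14 14 14  8  4  4  4  4  4  4  4  4  4  4 10 14 14 14 10  5  5  5  5  6  5  5  5  5  6  6  6  6
290  4  4  4  4  6 13 13 13  9  5  5  5  5  5  5  5 11 18  8  4  4  4  4  4  4  4  4  4  5 10 17  9  4  5  5  5  5  5  5  5  6  6  6  6  6  6  6
```

```bash
python3 - <<'E'
from h import *
f,t,c,s=pickle.load(open("w8.pkl","rb"))
g=cv2.cvtColor(f["frame"],cv2.COLOR_BGR2GRAY).astype(float)
p=s["tool_pos"];ex=np.array([np.cos(np.radians(15.05)),np.sin(np.radians(15.05))]);ey=np.array([-ex[1],ex[0]])
th=195
for col in (246,252,258,264,297,303,309,314):
    a=g[160:190,col]; i=[k for k in range(len(a)-1) if a[k]<th<=a[k+1]][0]; r=160+i+(th-a[i])/(a[i+1]-a[i])
    b=[k for k in range(len(a)-1) if a[k]<105<=a[k+1]][0]; r2=160+b+(105-a[b])/(a[b+1]-a[b])
    w=ray(f,col,r,p[2]-.008)[:2]-p[:2]; w2=ray(f,col,r2,p[2]-.016)[:2]-p[:2]
    print(col,round(r,1),"top edge leaf xy mm",np.round([w@ex*1e3,w@ey*1e3],1),"bottom",round(r2,1),np.round([w2@ex*1e3,w2@ey*1e3],1))
for row in (190,200):
    a=g[row,235:250]; i=[k for k in range(len(a)-1) if a[k]<150<=a[k+1]][0]; b=g[row,310:325]; j=[k for k in range(len(b)-1) if b[k]>=150>b[k+1]][0]
    for u in (235+i+(150-a[i])/(a[i+1]-a[i]),310+j+(150-b[j])/(b[j+1]-b[j])):
        w=ray(f,u,row,p[2]-.008)[:2]-p[:2];print("side",np.round([w@ex*1e3,w@ey*1e3],1))
E
```

```text
246 171.1 top edge leaf xy mm [-48.9 -18. ] bottom 168.7 [-48.7 -18.9]
252 171.0 top edge leaf xy mm [-49.  -14.9] bottom 168.7 [-48.7 -15.7]
258 170.9 top edge leaf xy mm [-49.  -11.9] bottom 168.6 [-48.8 -12.4]
264 170.9 top edge leaf xy mm [-49.1  -8.8] bottom 168.6 [-48.8  -9.2]
297 170.9 top edge leaf xy mm [-49.2   8.1] bottom 168.6 [-48.9   8.5]
303 170.9 top edge leaf xy mm [-49.2  11.2] bottom 168.6 [-48.9  11.8]
309 170.8 top edge leaf xy mm [-49.2  14.2] bottom 168.6 [-48.9  15. ]
314 171.0 top edge leaf xy mm [-49.1  16.8] bottom 168.6 [-48.9  17.7]
side [-38.9 -20.6]
side [-39.1  19.1]
side [-33.5 -20.6]
side [-33.7  19. ]
```

>>> play_rows(series=[[[0.0205,0,-0.005,0,0,0,0],[0.0205,0,-0.01,0,0,0,0],[0.0205,0,-0.02,0,0,0,0],[0.0205,0,-0.02,0,0,0,0],[0.0195,0,-0.02,0,0,0.1,0],[0,0,-0.01,0,0,0,0],[0,0,-0.009,0,0,0,0],[0,0,0,0,0,0,0],[0,0,0,0,0,0,0]]])

```text
time: 13.75
tool_pos: [0.5714, -0.3313, 0.1013]
tool_rot: [0.0, -0.133, 0.991, -0.0]
contact_force: [-0.1, -0.2, -2.3]
gripper_width: 0.13
grasp_force: 60.7
```

```bash
python3 - <<'E'
from plant import manip
from h import *
f=manip.grab_frame("wrist");t=manip.grab_frame("top");c=manip.grab_frame("scene"); s=manip.state(); pickle.dump((f,t,c,s),open("w9.pkl","wb"))
q=s["tool_rot"];print(s["time"],s["tool_pos"],q,2*np.degrees(np.arctan2(q[2],q[1]))-90,s["contact_force"],s["ft_torque"])
g=cv2.cvtColor(f["frame"],cv2.COLOR_BGR2GRAY)
th=np.radians(15.2);R=np.array([[np.cos(th),-np.sin(th)],[np.sin(th),np.cos(th)]])
B=lambda p:np.r_[R@np.array(p[:2])/1e3+[.5735,-.331],p[2]/1e3-.002]
print([np.round(proj(f,B(p))).tolist() for p in((-67,80,10),(-67,-46,10),(78,80,10),(78,-46,10))])
for r in range(130,330,12): print(r," ".join(f"{v//10:2d}" for v in g[r,150:440:6]))
E
```

```text
13.9 [ 0.57204668 -0.33175247  0.10214315] [ 7.73480710e-04 -1.32622233e-01  9.91166036e-01 -7.96739103e-04] 105.24230455318647 [-0.83144741 -0.00280238 -2.61219646] [ 0.02777681  0.03924709 -0.00852248]
[[384.0, 130.0], [220.0, 130.0], [367.0, 293.0], [230.0, 293.0]]
130  7  7  7  7  7  7  8  7  7  7  7  7 21 22 22 22 22 22 22 22 22 22 22 22 22 22 22 22 22 22 22 22 22 22 22 22 22 22 23  7  7  4  5  5  5  4  5  4  5
142  7  7  7  7  7  7  7  7  6  7  7  6 22 24 12 23 23 23 23 23 23 23 23 23 23 23 23 23 23 23 23 23 23 23 23 23 24 11 23  5  5  5  5  5  5  5  4  4  5
154  7  7  7  7  7  7  8  7  7  7  7  7 18 23 23 23 23 23 23 23 23 23 23 23 23 23 23 23 23 23 23 23 23 23 23 23 15 15 15  5  4  5  5  5  5  5  6  5  4
166  7  7  7  8  7  7  7  7  7  7  6  6 14 23 23 23 23 23 23 23 23 23 23 23 23 23 23 23 23 23 23 23 23 19 15 15 15 15 15  5  4  5  4  5  5  5  5  5  5
178  7  7  7  7  7  7  7  7  7  7  6  7  8 23 23 22 24 24 24 24 22 20 22 21 24 24 24 24 21 23 17 15 15 15 15 15 15 15 12  5  5  6  5  4  5  5  5  4  4
190  7  7  7  7  7  7  7  7  7  7  7  6  7 23 23 22 24 24 24 23 23 23 23 23 
[... 1035 characters left out ...]
  9 16 13  4  5  5  5  5 16 16  6  6 15 15 15 15 14 18 15 17  5  6  7  7  6  6  6  7  6  6  7  7
286  7  5  5  5  5  5  5  5  5  5  5  5  5  5 15  5  5 15 17  7  4  5  5  5  5 17 17  5  5  9 15 14 15 14 14 14 15 15 11  6  6  6  6  6  6  6  7  7  7
298  7  7  6  5  5  5  5  5  5  5  5  5  5  5  5  5  6  5  5  6  4  5  5  4  6  5  5  6  6  5  5  5  5  4  5  5  5  6 13 15  6  7  7  7  7  6  7  7  5
310  7  7  7  6  5  5  5  5  5  5  5  5  5  5  5  5  5  5  5  6  4  5  5  5  6  5  5  5  5  5  5  5  5  5  5  5  5  5  5  5  5 10  8  6  6  6  7  5  8
322  6  6  5  5  5  5  5  6  6  6  5  5  5  5  5  5  5  5  5  6  4  5  5  4  6  5  5  5  5  5  5  5  5  5  5  6  6  5  5  5  5  5  5  5  6  6  6  8  8
```

```bash
python3 - <<'E'
from h import *
f,t,c,s=pickle.load(open("w9.pkl","rb"))
g=cv2.cvtColor(f["frame"],cv2.COLOR_BGR2GRAY).astype(float)
p=s["tool_pos"]
def cr(a,x0,th):
    for i in range(len(a)-1):
        if (a[i]-th)*(a[i+1]-th)<=0 and a[i]!=a[i+1]: return x0+i+(th-a[i])/(a[i+1]-a[i])
def line(P,lab):
    vx,vy,x,y=cv2.fitLine(np.array(P,np.float32),cv2.DIST_HUBER,0,0,0)[:,0]; print(lab,np.degrees(np.arctan2(vy,vx)),x,y); return np.array([vx,vy]),np.array([x,y])
W=lambda u,v:ray(f,u,v,.008)[:2]
l=line([W(cr(g[r,205:235],205,130),r) for r in range(136,250,4)],"l")
rr=line([W(cr(g[r,372:395],372,110),r) for r in range(136,250,4)],"r")
n=line([W(u,cr(g[112:138,u],112,140)) for u in range(230,376,4)],"near")
def inter(a,b):
    (v,p),(w,q)=a,b; return p+v*np.linalg.solve(np.c_[v,-w],q-p)[0]
A,B=inter(l,n),inter(rr,n);print(np.linalg.norm(A-B))
d=(B-A)/np.linalg.norm(B-A); yaw=np.degrees(np.arctan2(d[1],d[0]))-90
ex=np.array([d[1],-d[0]]); o=(A+B)/2+ex*.067-d*.017; print("base",o,yaw)
# leaf in this frame
e=np.array([np.cos(np.radians(15.24)),np.sin(np.radians(15.24))]);ey=np.array([-e[1],e[0]])
for row in (190,200,205):
    a=[cr(g[row,u:u+14],u,z) for u,z in ((0,0),)] 
    print(row,g[row,238:250].astype(int),g[row,312:324].astype(int))
print((o-p[:2])@e*1e3,(o-p[:2])@ey*1e3)
E
```

```text
l 15.569504 0.5647345 -0.38131636Traceback (most recent call last):
  File "<stdin>", line 12, in <module>
  File "<stdin>", line 10, in <lambda>
  File "h.py", line 3, in ray
    d=f["R"].T@np.linalg.inv(f["mtx"])@np.array([u,v,1.]); c=-f["R"].T@f["t"]
      ~~~~~~~~~~~~~~~~~~~~~~~~~~~~~~~~^~~~~~~~~~~~~~~~~~~
TypeError: unsupported operand type(s) for *: 'float' and 'NoneType'
```

```bash
python3 - <<'E'
from h import *
f,t,c,s=pickle.load(open("w9.pkl","rb"))
g=cv2.cvtColor(f["frame"],cv2.COLOR_BGR2GRAY).astype(float)
p=s["tool_pos"]
def cr(a,x0,th):
    for i in range(len(a)-1):
        if (a[i]-th)*(a[i+1]-th)<=0 and a[i]!=a[i+1]: return x0+i+(th-a[i])/(a[i+1]-a[i])
    return np.nan
def line(P,lab):
    P=np.array([q for q in P if np.isfinite(q).all()],np.float32)
    vx,vy,x,y=cv2.fitLine(P,cv2.DIST_HUBER,0,0,0)[:,0]; print(lab,len(P),np.degrees(np.arctan2(vy,vx)),x,y); return np.array([vx,vy]),np.array([x,y])
W=lambda u,v:ray(f,u,v,.008)[:2]
l=line([W(cr(g[r,205:240],205,130),r) for r in range(136,222,4)],"l")
rr=line([W(cr(g[r,360:395],360,110),r) for r in range(136,250,4)],"r")
n=line([W(u,cr(g[110:140,u],110,140)) for u in range(230,376,4)],"near")
def inter(a,b):
    (v,p),(w,q)=a,b; return p+v*np.linalg.solve(np.c_[v,-w],q-p)[0]
A,B=inter(l,n),inter(rr,n);print(np.linalg.norm(A-B))
d=(B-A)/np.linalg.norm(B-A); yaw=np.degrees(np.arctan2(d[1],d[0]))-90
ex=np.array([d[1],-d[0]]); o=(A+B)/2+ex*.067-d*.017; print("base",o,yaw)
e=np.array([np.cos(np.radians(15.24)),np.sin(np.radians(15.24))]);ey=np.array([-e[1],e[0]])
print("base-tcp in base axes mm",(o-p[:2])@e*1e3,(o-p[:2])@ey*1e3)
# leaf lateral edges in this image, rows of plate top ~225-255 (shadow on base 15 vs plate 18)
th=195
E
```

```text
l 22 15.330462 0.5571178 -0.38347843
r 29 15.385048 0.53264695 -0.26017272
near 37 -74.65913 0.5079034 -0.34921688
0.12534267
base [ 0.57261735 -0.33186033] 15.340858
base-tcp in base axes mm 0.5222503729918776 -0.254080131365805
```

>>> play_rows(series=[[[-0.0001,0.0003,-0.01,0,0,0.1,0],[0,0,-0.01,0,0,0,0],[0,0,-0.01,0,0,0,0],[0,0,-0.008,0,0,0,0],[0,0,-0.006,0,0,0,0],[0,0,-0.004,0,0,0,0],[0,0,0,0,0,0,0]]])

```text
time: 14.6
tool_pos: [0.5713, -0.3306, 0.0517]
tool_rot: [-0.001, -0.134, 0.991, 0.0]
contact_force: [-0.7, -0.1, -1.6]
gripper_width: 0.128
grasp_force: 60.7
```

>>> play_rows(series=[[[0,0,-0.004,0,0,0,0],[0,0,-0.004,0,0,0,0],[0,0,0,0,0,0,0],[0,0,0,0,0,0,0]]])

```text
time: 15.0
tool_pos: [0.5717, -0.3309, 0.0446]
tool_rot: [-0.0, -0.134, 0.991, 0.0]
contact_force: [-0.0, 0.2, -2.7]
gripper_width: 0.127
grasp_force: 60.7
```

```bash
cat > st.py <<'E'
from plant import manip
import numpy as np
s=manip.state(); q=s["tool_rot"]; p=s["tool_pos"]; a=np.radians(15.3); R=np.array([[np.cos(a),np.sin(a)],[-np.sin(a),np.cos(a)]])
print(s["time"],p,"yaw",2*np.degrees(np.arctan2(q[2],q[1]))-90,"F base",np.round(R@s["contact_force"][:2],2),round(s["contact_force"][2],2),"T",np.round(s["ft_torque"],3),"uv mm",np.round(R@(p[:2]-[.5726,-.3312])*1e3,2),q)
E
python3 st.py
```

```text
15.0 [ 0.57170808 -0.33086853  0.04457732] yaw 105.37177208603734 F base [0.01 0.17] -2.75 T [ 0.004 -0.052 -0.003] uv mm [-0.77  0.56] [-1.45289370e-05 -1.33742067e-01  9.91016175e-01  2.28155326e-05]
```

>>> play_rows(series=[[[0.00096,0.00026,0,0,0,0,0],[0.00096,0.00026,0,0,0,0,0],[0,0,0,0,0,0,0],[0,0,0,0,0,0,0]]])

```text
time: 15.4
tool_pos: [0.5737, -0.3304, 0.0447]
tool_rot: [0.0, -0.134, 0.991, -0.0]
contact_force: [-0.4, 1.1, -1.9]
gripper_width: 0.131
grasp_force: 60.7
```

```bash
python3 st.py
```

```text
15.4 [ 0.57373623 -0.33037266  0.04472109] yaw 105.37936239039175 F base [-0.06  1.19] -1.9 T [ 0.022 -0.043 -0.043] uv mm [1.31 0.5 ] [ 4.82928442e-05 -1.33807709e-01  9.91007310e-01 -8.36101412e-05]
```

>>> play_rows(series=[[[0.00048,0.00013,0,0,0,0,0],[0.00048,0.00013,0,0,0,0,0],[0,0,0,0,0,0,0],[0,0,0,0,0,0,0]]])

```text
time: 15.8
tool_pos: [0.5745, -0.3301, 0.0446]
tool_rot: [-0.0, -0.134, 0.991, 0.0]
contact_force: [-0.8, 0.2, -1.5]
gripper_width: 0.126
grasp_force: 60.7
```

```bash
python3 st.py
```

```text
15.8 [ 0.57449627 -0.33013262  0.04461099] yaw 105.373342982645 F base [-0.69  0.39] -1.54 T [-0.069  0.177 -0.007] uv mm [2.11 0.53] [-1.41319467e-04 -1.33755652e-01  9.91014332e-01  6.46451291e-06]
```

>>> play_rows(series=[[[0.00048,0.00013,0,0,0,0,0],[0,0,0,0,0,0,0],[0,0,0,0,0,0,0]]])

```text
time: 16.1
tool_pos: [0.5745, -0.3301, 0.0446]
tool_rot: [-0.001, -0.134, 0.991, 0.0]
contact_force: [-4.8, -1.6, 1.1]
gripper_width: 0.126
grasp_force: 61.0
```

```bash
python3 st.py
```

```text
16.1 [ 0.57451414 -0.3301393   0.04458327] yaw 105.37261661281153 F base [-5.08 -0.23] 1.11 T [-0.069  0.739  0.028] uv mm [2.13 0.52] [-6.60787459e-04 -1.33749342e-01  9.91014971e-01  5.79994703e-05]
```

>>> play_rows(series=[[[0.00048,0.00013,0,0,0,0,0],[0,0,0,0,0,0,0],[0,0,0,0,0,0,0]]])

```text
time: 16.4
tool_pos: [0.5745, -0.3302, 0.0446]
tool_rot: [-0.001, -0.134, 0.991, 0.0]
contact_force: [-6.7, -0.5, 1.9]
gripper_width: 0.126
grasp_force: 61.2
```

```bash
python3 st.py
```

```text
16.4 [ 0.57449153 -0.33015069  0.04459433] yaw 105.37382018610475 F base [-6.57  1.3 ] 1.95 T [-5.500e-02  1.039e+00 -1.000e-03] uv mm [2.1  0.51] [-1.26198039e-03 -1.33759672e-01  9.91012989e-01  1.18496353e-04]
```

>>> play_rows(series=[[[-0.00174,-0.00048,0,0,0,0,0],[-0.00174,-0.00048,0,0,0,0,0],[0,0,0,0,0,0,0],[-0.0004,0.00145,0,0,0,0,0],[0,0,0,0,0,0,0],[0,0,0,0,0,0,0]]])

```text
time: 17.0
tool_pos: [0.5718, -0.3292, 0.0446]
tool_rot: [0.0, -0.134, 0.991, -0.0]
contact_force: [-0.1, 0.1, -2.0]
gripper_width: 0.127
grasp_force: 60.8
```

```bash
python3 st.py
```

```text
17.0 [ 0.57181129 -0.32921459  0.04457429] yaw 105.38564947197602 F base [-0.08  0.15] -1.97 T [0.008 0.045 0.043] uv mm [-0.24  2.12] [ 9.00538256e-05 -1.33862081e-01  9.90999967e-01 -2.66288926e-06]
```

>>> play_rows(series=[[[-0.0002,0.00077,0,0,0,0,0],[0,0,0,0,0,0,0],[0,0,0,0,0,0,0]]])

```text
time: 17.3
tool_pos: [0.5717, -0.3288, 0.0447]
tool_rot: [0.0, -0.134, 0.991, -0.0]
contact_force: [0.8, -2.5, -1.9]
gripper_width: 0.127
grasp_force: 60.6
```

```bash
python3 st.py
```

```text
17.3 [ 0.57166603 -0.32884234  0.04467959] yaw 105.36518327288428 F base [ 0.12 -2.66] -1.9 T [-0.248 -0.132 -0.068] uv mm [-0.28  2.52] [ 2.39348286e-04 -1.33685075e-01  9.91023785e-01 -3.16307763e-04]
```

>>> play_rows(series=[[[-0.0002,0.00077,0,0,0,0,0],[0,0,0,0,0,0,0],[0,0,0,0,0,0,0]]])

```text
time: 17.6
tool_pos: [0.5716, -0.3285, 0.0448]
tool_rot: [0.0, -0.134, 0.991, -0.001]
contact_force: [2.7, -5.0, -4.2]
gripper_width: 0.129
grasp_force: 60.5
```

```bash
python3 st.py
```

```text
17.6 [ 0.57156644 -0.32854312  0.04476258] yaw 105.34963532700894 F base [ 1.29 -5.52] -4.23 T [-0.887 -0.273 -0.232] uv mm [-0.3   2.84] [ 3.89093815e-04 -1.33550570e-01  9.91041613e-01 -7.84837400e-04]
```

>>> play_rows(series=[[[0.0005,-0.0018,0,0,0,0,0],[0.0005,-0.0018,0,0,0,0,0],[0.0005,-0.0018,0,0,0,0,0],[0,0,0,0,0,0,0],[0,0,0,0,0,0,0]]])

```text
time: 18.1
tool_pos: [0.5727, -0.333, 0.0445]
tool_rot: [-0.0, -0.134, 0.991, 0.0]
contact_force: [0.2, 0.5, -2.4]
gripper_width: 0.129
grasp_force: 60.7
```

```bash
python3 st.py
```

```text
18.1 [ 0.57271811 -0.33296191  0.0445075 ] yaw 105.38319121994397 F base [0.32 0.47] -2.44 T [0.041 0.025 0.02 ] uv mm [-0.35 -1.73] [-1.43850500e-04 -1.33840816e-01  9.91002793e-01  2.81262772e-04]
```

>>> play_rows(series=[[[0.0002,-0.00077,0,0,0,0,0],[0,0,0,0,0,0,0],[0,0,0,0,0,0,0]]])

```text
time: 18.4
tool_pos: [0.5729, -0.3338, 0.0445]
tool_rot: [-0.0, -0.134, 0.991, 0.0]
contact_force: [0.6, 0.7, -2.6]
gripper_width: 0.133
grasp_force: 60.7
```

```bash
python3 st.py
```

```text
18.4 [ 0.57289937 -0.33375971  0.04450629] yaw 105.3823694819389 F base [0.82 0.54] -2.59 T [0.026 0.053 0.038] uv mm [-0.39 -2.55] [-1.34002772e-04 -1.33833712e-01  9.91003771e-01  2.14690023e-04]
```

>>> play_rows(series=[[[0.0002,-0.00077,0,0,0,0,0],[0,0,0,0,0,0,0],[0,0,0,0,0,0,0]]])

```text
time: 18.7
tool_pos: [0.5729, -0.3341, 0.0444]
tool_rot: [-0.0, -0.134, 0.991, 0.001]
contact_force: [-1.8, 4.2, -0.3]
gripper_width: 0.125
grasp_force: 61.0
```

```bash
python3 st.py
```

```text
18.7 [ 0.57287675 -0.33406376  0.04444498] yaw 105.39351157097016 F base [-0.62  4.55] -0.28 T [0.721 0.294 0.141] uv mm [-0.49 -2.84] [-4.06662512e-04 -1.33930024e-01  9.90990416e-01  7.60821751e-04]
```

>>> play_rows(series=[[[-0.0003,0.0012,0.0005,0,0,0,0],[-0.0003,0.0012,0,0,0,0,0],[-0.0003,0.001,0,0,0,0,0],[0,0,0,0,0,0,0],[0,0,0,0,0,0,0],[0,0,0,0,0,0,0]]])

```text
time: 19.3
tool_pos: [0.5724, -0.3315, 0.0452]
tool_rot: [0.0, -0.134, 0.991, -0.0]
contact_force: [0.7, -0.0, -2.4]
gripper_width: 0.126
grasp_force: 60.7
```

```bash
python3 st.py; python3 - <<'E'
from plant import manip
from h import *
f=manip.grab_frame("wrist");c=manip.grab_frame("scene");s=manip.state(); pickle.dump((f,c,s),open("w10.pkl","wb"))
f8=pickle.load(open("w8.pkl","rb"))[0]
# leaf-fixed patches (thumb screw, rear edge, handle) vs w8: shift by template matching
for n,(x0,y0,w,h) in dict(edgeL=(236,162,28,20),edgeR=(296,162,28,20),screw=(262,180,42,26),posts=(250,222,60,60)).items():
    T=f8["frame"][y0:y0+h,x0:x0+w]; r=cv2.matchTemplate(f["frame"][y0-8:y0+h+8,x0-8:x0+w+8],T,cv2.TM_CCOEFF_NORMED); _,m,_,l=cv2.minMaxLoc(r); print(n,round(m,3),l[0]-8,l[1]-8)
b,g,r=[c["frame"][...,i].astype(int) for i in range(3)];ys,xs=np.nonzero((r>130)&(g<70)&(b<80));k=(xs>260)&(xs<320)&(ys>170)&(ys<250);print("pin red",k.sum(),xs[k].mean(),ys[k].mean())
E
```

```text
19.3 [ 0.57236715 -0.33154177  0.04519111] yaw 105.36607119547949 F base [ 0.63 -0.18] -2.44 T [-0.009  0.013  0.006] uv mm [-0.31 -0.27] [ 1.16281335e-04 -1.33692762e-01  9.91022805e-01 -1.78105416e-04]
edgeL 0.661 1 2
edgeR 0.577 -1 2
screw 0.853 0 0
posts 0.975 0 0
pin red 63 288.23809523809524 207.71428571428572
```

```bash
python3 -c "
from plant import manip
print(manip.job_done())"; tail -0 st.py
```

```text
the job is handed in; nothing more can be done
None
```

The pin hangs by its ring on the clamp's hook, and the arm is holding the leaf level in the air with its knuckle centred between the lugs. The three holes should line up to within about half a millimetre by light touches on the jamb wall and both lugs, with the height taken from the lift alone. The job was handed in at about 19 s, with no verdict returned.

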